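Free the hanging parts basket and set it down

ROBOT

A 6-joint arm with a two-finger parallel gripper is mounted at the origin on a cart in front of the work surface, level with it; the furniture and walls round the work are solid. World frame = base frame: x ahead of the robot, y to its left, z up, the work surface at z = 0. Lengths are in m, angles in rad, forces in N, time in s.
With the tool pointing down it reaches from about 0.325 to 0.9 m from the base axis. Payload 3.5 kg.
Tool frame: the origin (TCP) lies at the very end of the fingers, on their centre line; the grasp point (between the pads) lies 19 mm behind it; z points along the fingers, y is the direction in which the jaws open and shut (so a half turn about z gives the same grasp; the last joint's range is limited). The gripper opens to 85 mm and grips with 20 to 120 N. Pads are 22 mm wide; open, the fingers measure 114 mm over their backs; the gripper's body (76 mm by 85 mm) begins 54 mm behind the grasp point. The pads swing forward as they close: fully open they stand 13 mm farther back than shut.
Start: joints at [-1.338, 0.276, -0.026, 1.268, 0, 1.467], TCP at [0.206, -0.59, 0.231] pointing down, gripper open.
Joint ranges: [-3.12, 3.12], [-0.85, 1.88], [-1.08, 1.24], [-1.95, 2.15], [-1.57, 1.53], [-3.14, 3.14]. Speed limits (rad/s): [2.57, 2.57, 3.14, 3.14, 3.14, 3.14].

INTERFACE

Orientations are given as a 3x3 rotation matrix whose columns are the frame's x, y, z axes.
In Python, from station import readout, vision, job, nets gives the robot as it stands.
- The arm moves only by the shell command python3 -m creep 'ROWS' [OPENING] [FORCE]. ROWS is text: rows parted by semicolons, each of 4 numbers parted by spaces: the shift along the tool's x, y, z in units of 40 mm (1.0 is 40 mm), then the turn about the tool's z in degrees. A call has 1 to 10 rows; each row shifts and turns the commanded pose from where the row before left it, along the tool's axes as they then stand; what a row does not reach is not made up. A row lasts 1/10 s, in which the tool goes at most 50 mm and 8.59 degrees, less where a joint would pass 70% of its speed; a pose out of reach is approached as far as the arm can. A call is refused whole if a number of a shift passes 1 or a number of a turn 8.59, either way. A call with a gripper value outside its range is refused whole. OPENING is the gripper's target within -1 to 1 (fully open at 1, half-way at 0, shut at -1), set as the call begins (- or left out, the last holds). The fingers move at their own pace and stop on an object; FORCE is the grip in N (left out, the last holds). Time passes only in rows, so rows that do not move let the fingers close. It gives the time, the measured TCP pose, the force and the opening at its end, in the units of the state.
- readout.observe(): the state, without advancing time (a new reading comes with each control period).
- vision.grab_frame(name): name is "side" or "top"; returns the picture (420x560x3 uint8, red, green, blue); there is no depth.
- vision.camera_params(name): a dict with "fx", "fy", "cx", "cy" (pixels), "cam_to_world" (4x4, takes a point from camera to world coordinates). Camera axes: x right, y down, z forward; pixel columns grow to the right and rows downward; lengths in m; the calibration is good to about 2 mm. A picture is of the moment at which its call begins. camera_params takes no time and is no camera call.
- job.finish_job(): hands the job in, once; it reports no verdict.
Trained networks look in the newest picture that a camera, given by its name, has taken for a name from the list of things; names that differ only in an ending like _2 or _b are one class to them, and where a whole thing is asked for, a point or a joint stands for the part that bears it (a point fixed in the world has none). Each returns a list of dicts, best first, with "score" (0 to 1); they miss things now and then, are a little off and sometimes report something else, mostly with a low value. They report only what shows in the picture. A call takes as long as a camera call. They do not tell look-alikes from the thing itself.
- nets.silhouettes(camera, query): "pixels" (420x560 bool, what is visible of it) and "box" ([left, top, right, bottom] in pixels, round what is visible of it).
- nets.spot_point(camera, query): "centre" ([column, row] in pixels: a listed point, or the origin of a listed thing).
The state is a dict: "clock": time; "q": joint angles; "joint_velocities": joint speeds; "tau": joint torques, N m; "position": TCP position; "orientation": TCP orientation; "wrist_force": force on the tool from outside, world axes, zero at the start; "wrist_torque": the same for the moment, N m; "gripper_width": finger opening in m.
Only numpy, scipy, OpenCV 4.12 (cv2) and the standard library are available. Lean on these libraries where they do the work, as an engineer would, in place of code of your own. Each camera call takes 0.05 s, during which the arm holds its last target.

TASK

The small steel basket hangs in its stand by two side trunnions, locked in by a stuck pin in the left-hand post. Take the punch, push the pin through with it from the robot's side until it clears the notch, and lay the punch down on the bench. Then take the basket by its handle, lift it straight up out of the notches without letting it swing, and set it down gently and level, with the spool still in it, in the middle of the flat wooden box; leave the bystanders alone.

Things in the scene. Friction and masses are not known exactly. Their poses are not given: they have to be found in the camera images.
- stand: Fixed aluminium stand; origin under its middle, x away from the robot, y left, z up. Base plate 76x184x10 mm. Two posts 60 (x) x 26 (y) mm at y = +65 and -65 mm, 147 mm tall, each with a notch open at the top, 16 mm wide in x, floor at 115 mm; the trunnions rest in them, axis at 120 mm. The +y post has a 19 mm round bore right through along x, axis at 134 mm, crossing the notch.
- bore_mouth (a point): Centre of the robot-side (-x) mouth of the bore, in the front face of the +y post, 134 mm above the bench; axes as the stand.
- lock_pin (a joint): Travel (m) of the steel locking pin (diameter 15, length 40 mm) in the bore. At 0 it closes the notch over the trunnion, its near end 20 mm inside the bore mouth, its far end flush. Grows as it is pushed along the stand's +x, away from the robot, to a stop at 0.030; from 0.018 it is clear of the notch. Resists with about 5 N, stays where left.
- pin_end (a point): Centre of the pin's near (robot-side) end face, inside the bore; moves with the pin.
- punch_center (a point): Middle of the square body of the loose steel punch, which lies on the bench (90 g). Body 80 mm long, 16 x 16 mm, then a round shank of 8 mm diameter. x points along the punch to its tip, 100 mm from here; the tail is 40 mm behind. Best gripped here.
- punch_tip (a point): Centre of the flat end of the punch's shank, 100 mm from punch_center along its x; same axes.
- basket: Loose open steel basket (0.3 kg), 80 (x) x 84 (y) x 56 mm; origin under the middle of its floor, z up, axes as the stand; hangs 45 mm above the bench. Two straps rise from its y sides to a handle bar. 75 mm above its underside a 10 mm trunnion sticks out on each side, ending in an 18 mm flange; 174 mm over the flanges. It swings freely about them.
- basket_handle (a point): Centre of the basket's wooden handle bar, 133 mm above the basket's underside. The bar runs along y, 84 mm free between the straps, 12 mm thick in x, 18 mm high in z; axes as the basket.
- basket_trunnions (a point): Point on the trunnion axis midway between the two trunnions, 75 mm above the basket's underside; axes as the basket.
- solder_spool: Loose pale spool (0.11 kg), 42 mm across, 22 mm high, lying in the basket; origin under its middle.
- box_top (a point): Middle of the top of the flat closed wooden box, 168 (x) x 205 (y) x 42 mm, fixed on the bench, front left; the top is 42 mm above the bench. Behind it, left of the stand, stands a wooden tool rack with upright files, about 200 mm tall: carry the basket toward the robot as well as to the left, clear of it.
- flux_jar: Bystander: small jar with a green lid, 45 mm across, 46 mm high, behind the stand; origin under its middle.
- film_can: Bystander: black can with a grey lid, 33 mm across, 54 mm high, right of the stand; origin under its middle.
- scriber: Bystander: scriber with a wooden handle, 105 mm long, 12 mm thick, left of the box; origin under its middle.
Mind the look-alikes: they are no part of the job. Leave any blue or purple look-alike of the solder_spool alone.

How it is judged:
By the outcome, as a careful person would: the job done as asked, in the order asked, and still so for the second after the job is handed in, with the robot touching nothing.
It also fails if it takes over 64 s, if anything falls off the work surface, if the arm or the gripper's body presses on something with over 40 N, if the wrist force passes 120 N, or if a joint passes its speed limit or range.

## Working session

There is one attempt and no reset: what is moved stays moved. The work goes in short steps, Python scripts to look and compute and a shell command to move; the robot and the scene stay as the last step left them, time stands still between calls to the robot, and variables do not carry over. Pictures are saved under pics/ and viewed, and the job is handed in when it is done.

```bash
ls; mkdir -p pics; python3 - <<'E'
from station import readout, vision
import cv2
s=readout.observe()
print({k:(v if not hasattr(v,'tolist') else v.tolist()) for k,v in s.items()})
for c in ("side","top"):
    cv2.imwrite(f"pics/{c}0.png",vision.grab_frame(c)[:,:,::-1]); print(vision.camera_params(c))
E
```

```text
pics
{'clock': 0.0, 'q': [-1.3384215567913453, 0.2771166765996026, -0.0279019869208335, 1.2680399142848102, 3.94008705028876e-06, 1.4673676646959888], 'joint_velocities': [-4.787443881200775e-05, -0.0008127791965537063, -0.002043197983598277, 0.00036730822944763917, 0.000766158056856393, 0.0005809705814815561], 'tau': [0.00023664972104597837, -44.550511837005615, 29.520814418792725, 0.016414595302194357, -0.00015210758647299372, 1.210738815871082e-06], 'position': [0.2057437156428951, -0.589314188576599, 0.2301599303580712], 'orientation': [[0.9441459240202489, 0.329527247318219, -0.0005171371461268145], [0.3295275675228879, -0.9441433852370354, 0.0022023522878006547], [0.00023748347124791336, -0.0022497528816224858, -0.9999974411035123]], 'wrist_force': [-0.5868046154691509, 0.1253783275053494, 0.2103052677831508], 'wrist_torque': [-0.02509856454322127, -0.018906390620176752, -0.0320212269983506], 'gripper_width': 0.08554908631799177}
{'fx': 386.00452593821916, 'fy': 386.00452593821916, 'cx': 283.2600820563675, 'cy': 208.79744869410908, 'cam_to_world': array([[ 0.93172354, -0.17781093,  0.31666151,  0.2912076 ],
       [-0.36230767, -0.51509426,  0.77679538, -0.67002403],
       [ 0.02498781, -0.83848743, -0.54434771,  0.64808064],
       [ 0.        ,  0.        ,  0.        ,  1.        ]])}
{'fx': 516.9215762373117, 'fy': 516.9215762373117, 'cx': 279.65329186498707, 'cy': 213.16381911753476, 'cam_to_world': array([[ 0.01971939, -0.98144591,  0.19072252,  0.29884203],
       [-0.99967613, -0.02242406, -0.01203319,  0.05901917],
       [ 0.0160867 , -0.19042346, -0.98157023,  1.57321268],
       [ 0.        ,  0.        ,  0.        ,  1.        ]])}
```

View pics/side0.png

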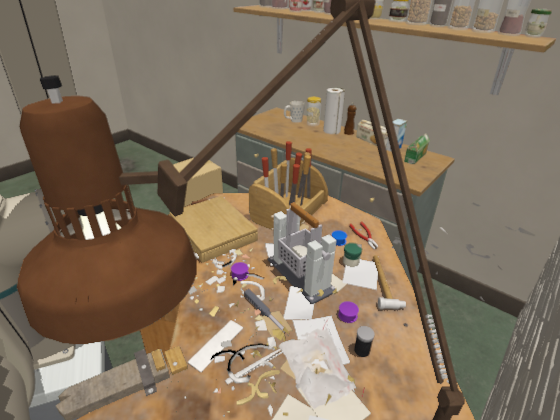

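View pics/top0.png

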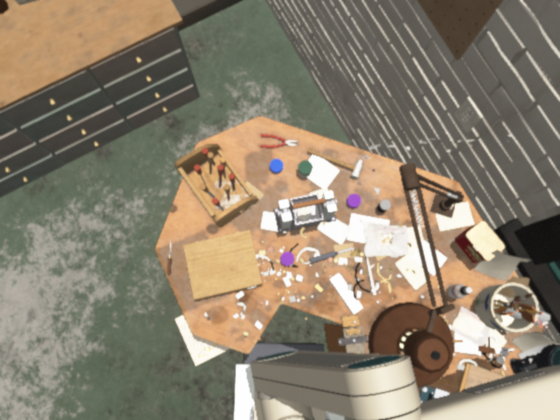

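The side view shows the stand at about (303,255), the box at about (215,225), and what may be the punch near (262,308). The top view has the stand at about (305,213), the box at about (223,265), and a grey tool at about (325,257). A lamp hides the area on the right. Next I'll run the networks.

```bash
cat > h.py <<'E'
from station import readout, vision, job, nets
import numpy as np, cv2
P={c:vision.camera_params(c) for c in("side","top")}
def proj(c,p):
    M=np.linalg.inv(P[c]["cam_to_world"]); q=M[:3,:3]@np.asarray(p,float)+M[:3,3]
    return np.array([P[c]["fx"]*q[0]/q[2]+P[c]["cx"],P[c]["fy"]*q[1]/q[2]+P[c]["cy"]])
def ray(c,uv):
    M=P[c]["cam_to_world"]; d=M[:3,:3]@np.array([(uv[0]-P[c]["cx"])/P[c]["fx"],(uv[1]-P[c]["cy"])/P[c]["fy"],1]); return M[:3,3],d/np.linalg.norm(d)
def atz(c,uv,z):
    o,d=ray(c,uv); return o+d*(z-o[2])/d[2]
def tri(a,b):
    o1,d1=ray("side",a);o2,d2=ray("top",b)
    t=np.linalg.lstsq(np.c_[d1,-d2],o2-o1,rcond=None)[0]
    p,q=o1+d1*t[0],o2+d2*t[1]; return (p+q)/2,np.linalg.norm(p-q)
E
python3 - <<'E'
from h import *
np.set_printoptions(precision=4,suppress=True)
Z=dict(stand=0,bore_mouth=.134,punch_center=.008,punch_tip=.008,basket_handle=.178,basket_trunnions=.12,basket=.045,box_top=.042)
for n in list(Z):
    r={}
    for c in("side","top"):
        L=nets.spot_point(c,n)[:3]
        print(n,c,[(round(d['score'],2),np.round(d['centre'],1),atz(c,d['centre'],Z[n])[:2]) for d in L])
        if L:r[c]=L[0]['centre']
    if len(r)==2: print('   tri',*tri(r['side'],r['top']))
print(readout.observe()['clock'])
for c in P:
    print(c,[proj(c,p) for p in ((.206,-.59,.231),(0,0,0),(.5,0,0))])
    im=vision.grab_frame(c); 
    a,b,x,y=(200,180,200,150) if c=="side" else (230,170,150,112)
    k=800//x if c=="side" else 5
    cv2.imwrite(f"pics/{c}1.png",cv2.resize(im[b:b+y,a:a+x,::-1],None,fx=k if k<6 else 5,fy=k if k<6 else 5,interpolation=cv2.INTER_CUBIC))
E
```

```text
stand side [(0.66, array([300.9, 272.6]), array([ 0.6047, -0.0283]))]
stand top [(0.74, array([303.9, 216. ]), array([ 0.5973, -0.0356])), (0.17, array([305.3, 213.3]), array([ 0.6059, -0.0398]))]
   tri [ 0.5983 -0.0358  0.0078] 0.005119391505840154
bore_mouth side [(0.93, array([275.1, 222.4]), array([0.5514, 0.0158]))]
bore_mouth top [(0.86, array([290.4, 217.1]), array([0.5678, 0.0107]))]
   tri [0.559  0.0127 0.1364] 0.016876217620600886
punch_center side [(0.85, array([254.1, 301.7]), array([ 0.4653, -0.088 ]))]
punch_center top [(0.68, array([323.6, 257.2]), array([ 0.4697, -0.0964])), (0.43, array([220.8, 264.7]), array([0.4404, 0.2145]))]
   tri [ 0.4661 -0.0951  0.0157] 0.005649111030535443
punch_tip side [(0.57, array([285.7, 328.6]), array([ 0.5039, -0.181 ]))]
punch_tip top [(0.46, array([354.3, 248.6]), array([ 0.498 , -0.1901])), (0.16, array([302.4, 173.1]), array([ 0.7325, -0.0289]))]
   tri [ 0.4985 -0.1889  0.0186] 0.003734743065497053
basket_handle side [(0.74, array([305.2, 215.3]), array([ 0.6006, -0.0392]))]
basket_handle top [(0.95, array([307.5, 199.6]), arra
[... 282 characters left out ...]
73020832475
basket side [(0.9, array([303.5, 260.2]), array([ 0.6061, -0.0352])), (0.69, array([254.8, 301.4]), array([ 0.4569, -0.1213]))]
basket top [(0.71, array([306.1, 212.5]), array([ 0.5996, -0.0394]))]
   tri [ 0.6011 -0.0398  0.0496] 0.00490606460730429
box_top side [(0.74, array([213.4, 221. ]), array([0.4412, 0.2001])), (0.52, array([256.1, 302.2]), array([ 0.4596, -0.1217]))]
box_top top [(0.72, array([221.8, 263.5]), array([0.4409, 0.2083]))]
   tri [0.4421 0.2088 0.036 ] 0.0012611849181908752
0.9
side [array([108.3694, 685.2327]), array([ 21.1883, 332.3829]), array([256.7919, 275.0196])]
top [array([526.8856, 355.9805]), array([289.311 , 419.5934]), array([291.9484, 246.9466])]
```

View pics/side1.png

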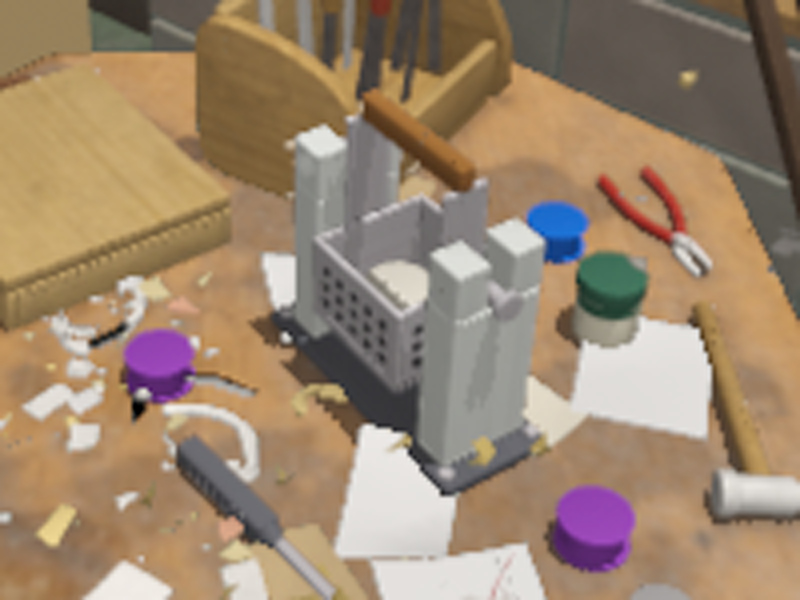

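View pics/top1.png

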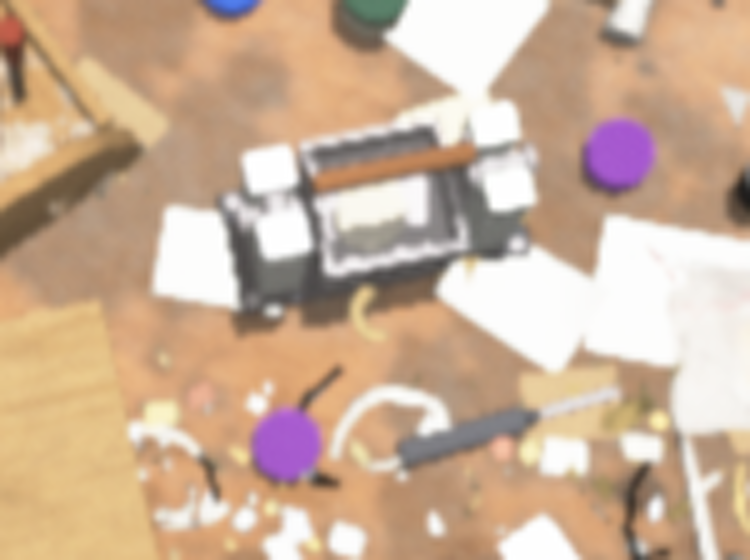

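```bash
python3 - <<'E'
from h import *
np.set_printoptions(precision=3,suppress=True)
for n,a,b in [("shade rim centre",(110,272),(410,345)),("rim right",(197,262),(453,345)),("rim left",(25,290),(369,345)),("shade top knob",(52,85),(433,355)),("elbow block",(172,188),(440,305)),("elbow top",(352,5),(409,172)),("base",(450,400),(447,205))]:
    print(n,*tri(a,b))
for c in("side","top"):
  im=vision.grab_frame(c)
  a,b,x,y=(262,195,80,110) if c=="side" else (268,185,75,56)
  k=5.4 if c=="side" else 10
  cv2.imwrite(f"pics/{c}2.png",cv2.resize(im[b:b+y,a:a+x,::-1],None,fx=k,fy=k,interpolation=cv2.INTER_CUBIC))
cv2.imwrite("pics/top3.png",cv2.resize(vision.grab_frame("top")[160:420,230:560,::-1],None,fx=2.3,fy=2.3,interpolation=cv2.INTER_CUBIC))
E
```

```text
shade rim centre [ 0.231 -0.27   0.324] 0.00229622584546969
rim right [ 0.281 -0.355  0.386] 0.08739318620253106
rim left [ 0.173 -0.199  0.273] 0.11339359824270955
shade top knob [ 0.226 -0.256  0.544] 0.0008666909134938457
elbow block [ 0.319 -0.305  0.445] 0.009564679702490085
elbow top [ 0.571 -0.201  0.603] 0.008920306385046432
base [ 0.634 -0.456  0.108] 0.03330024996762374
```

View pics/side2.png

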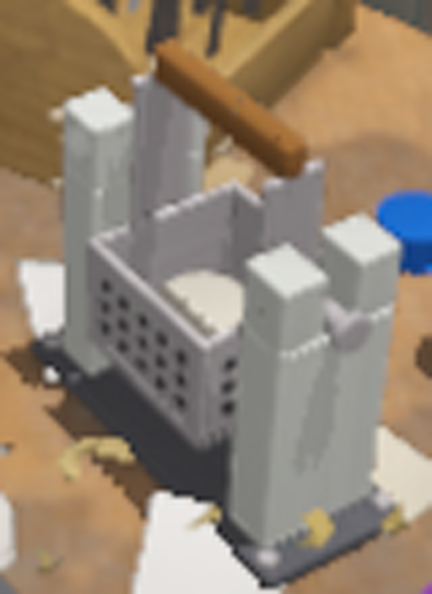

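View pics/top2.png

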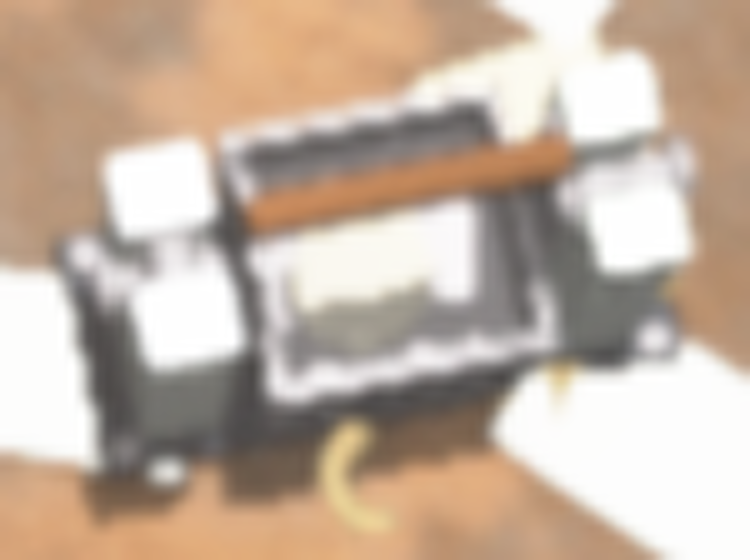

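View pics/top3.png

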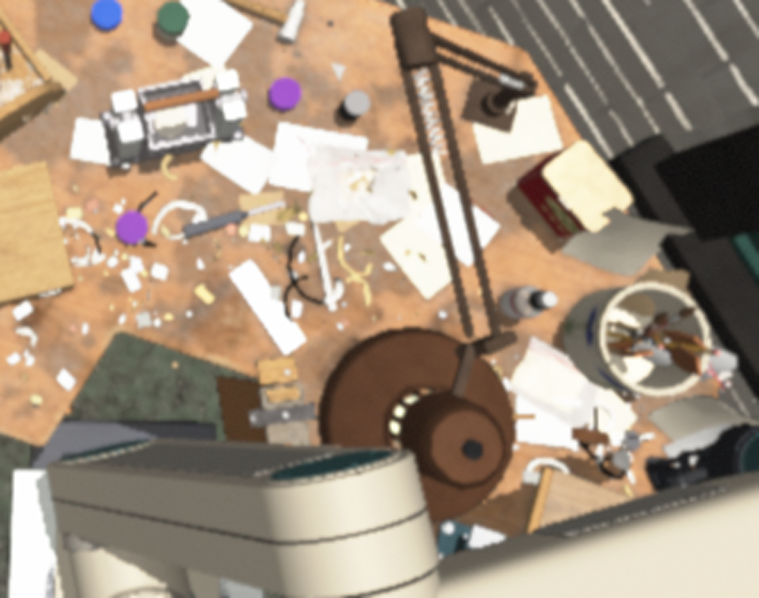

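```bash
cat >> h.py <<'E'
from scipy.optimize import least_squares
def fitstand(obs):
    def f(v):
        R=np.array([[np.cos(v[2]),-np.sin(v[2])],[np.sin(v[2]),np.cos(v[2])]])
        return np.concatenate([proj(c,np.r_[v[:2]+R@np.array(p[:2]),p[2]])-uv for c,p,uv in obs])
    r=least_squares(f,[.6,-.036,.17]); return r.x,r.fun.reshape(-1,2)
E
python3 - <<'E'
from h import *
np.set_printoptions(precision=4,suppress=True)
T=lambda x,y:np.array([268+x/10-.5+.05,185+y/10-.5+.05]); S=lambda x,y:np.array([262+x/5.4-.4,195+y/5.4-.4])
t=[("top",(.019,.065,.147),T(160,188)),("top",(-.019,.065,.147),T(190,317)),("top",(.019,-.065,.147),T(612,95)),("top",(-.019,-.065,.147),T(640,228))]
s=[("side",(-.019,.065,.147),S(100,110)),("side",(-.019,-.065,.147),S(286,275)),("side",(.019,-.065,.147),S(362,243))]
for o in (t,s,t+s): 
    v,r=fitstand(o); print(v,np.degrees(v[2])); print(r.round(1).tolist())
c,sn=np.cos(v[2]),np.sin(v[2]); print("bore mouth",v[0]-.03*c-.065*sn,v[1]-.03*sn+.065*c)
# punch
for z in (.008,):
  a=atz("top",(310,261.2),z+.004);b=atz("top",(353.4,248.6),z)
  print(a,b,np.linalg.norm(b-a),np.degrees(np.arctan2(*(b-a)[[1,0]])))
  a=atz("side",(200+183/4,180+452/4),z);b=atz("side",(285.7,328.6),z);print(a,b,np.linalg.norm(b-a),np.degrees(np.arctan2(*(b-a)[[1,0]])))
for c in P:
    L=nets.silhouettes(c,"punch_center"); d=L[0]; m=d['pixels'].astype(np.uint8); print(c,d['score'],d['box'],m.sum())
    ys,xs=np.nonzero(m); w=np.array([atz(c,(x,y),.008)[:2] for x,y in zip(xs,ys)]); mu=w.mean(0); u,sv,vt=np.linalg.svd(w-mu); dd=vt[0]*np.sign(vt[0][0]); pr=(w-mu)@dd
    print(mu,np.degrees(np.arctan2(dd[1],dd[0])),mu+dd*pr.min(),mu+dd*pr.max())
E
```

```text
[ 0.6006 -0.037   0.2254] 12.915787887334714
[[0.2, -0.1], [-0.0, 0.0], [-0.2, 0.2], [0.0, -0.2]]
[ 0.5983 -0.039   0.2142] 12.273053707827469
[[0.3, 0.6], [-0.2, -0.3], [-0.1, -0.2]]
[ 0.5996 -0.0375  0.2176] 12.464740895084672
[[0.4, 0.1], [0.0, 0.2], [0.1, 0.8], [0.2, 0.3], [0.5, 0.2], [0.2, -0.8], [0.2, -0.8]]
bore mouth 0.5562574644920071 0.019493723695582103
[ 0.4563 -0.0548  0.012 ] [ 0.498  -0.1873  0.008 ] 0.13896963084989586 -72.53025529770295
[ 0.4555 -0.0563  0.008 ] [ 0.5039 -0.181   0.008 ] 0.13373243219632858 -68.77684186654339
side 0.61 [240.7, 286.7, 284.7, 328.4] 356
[ 0.4757 -0.1054] -73.42734551961213 [ 0.4581 -0.0462] [ 0.4967 -0.1758]
top 0.49 [309.8, 245.5, 351.0, 261.2] 210
[ 0.4738 -0.1052] -72.97930264139806 [ 0.4581 -0.054 ] [ 0.4969 -0.1809]
```

```bash
python3 -m creep '0 0 -1 0;0 0 -1 0;0 0 -1 0'; python3 -c "
from station import readout;print(readout.observe()['q'])"
```

```text
clock: 1.55
position: [0.2059, -0.5897, 0.3523]
orientation: [[0.944, 0.33, -0.0], [0.33, -0.944, 0.001], [0.0, -0.001, -1.0]]
wrist_force: [0.1, -0.7, 0.5]
gripper_width: 0.0853
[-1.33836211e+00  2.42551559e-01  1.80213452e-01  1.50943952e+00
  1.46386932e-05  1.46736941e+00]
```

```bash
python3 -m creep '0 0 -1 0;0 0 -1 0;0 0 -1 0;0 0 -1 0;0 0 -1 0;0 0 -1 0;0 0 -1 0'; python3 -c "
from station import readout;print(readout.observe()['q'])"
```

```text
clock: 2.25
position: [0.2051, -0.588, 0.626]
orientation: [[0.944, 0.329, 0.003], [0.329, -0.944, -0.013], [-0.001, 0.013, -1.0]]
wrist_force: [-15.2, 63.1, -4.7]
gripper_width: 0.0852
[-1.33906724e+00  4.04874404e-01  9.97935108e-01  2.15044505e+00
  2.31182529e-04  1.46675333e+00]
```

```bash
python3 -m creep '0 0 0.5 0;0 0 0 0'; python3 -c "
from station import readout;print(readout.observe()['q'])"
```

```text
clock: 2.45
position: [0.2051, -0.5878, 0.6033]
orientation: [[0.944, 0.33, 0.002], [0.33, -0.944, -0.008], [-0.001, 0.008, -1.0]]
wrist_force: [-0.9, 0.2, -1.1]
gripper_width: 0.0853
[-1.33900587e+00  3.68812323e-01  8.88053386e-01  2.08153103e+00
  2.58523785e-04  1.46676408e+00]
```

```bash
python3 - <<'E'
import numpy as np
from scipy.optimize import least_squares
D=[(.2771,-.0279,.20574,-.58931,.23016),(.24255,.1802,.2059,-.5897,.3523),(.40487,.99794,.2051,-.588,.626),(.36881,.88805,.2051,-.5878,.6033)]
D=np.array(D); r=np.hypot(D[:,2],D[:,3]); 
def fk(v,q2,q3): e=q3-q2+v[2]; return v[3]+v[0]*np.sin(q2)+v[1]*np.cos(e), v[4]+v[0]*np.cos(q2)+v[1]*np.sin(e)
s=least_squares(lambda v:np.concatenate([fk(v,D[:,0],D[:,1])[0]-r,fk(v,D[:,0],D[:,1])[1]-D[:,4]]),[.4,.4,0,.05,0]); v=s.x
print(v,np.abs(s.fun).max())
for rr in (.4,.45,.5,.55,.6,.65):
  for z in (.25,.4,.58,.6,.62,.64):
    q=least_squares(lambda q:np.array(fk(v,*q))-[rr,z],[.2,.5]).x
    print(rr,z,q.round(2),"q4",round(np.pi/2-q[0]+q[1],2))
E
```

```text
[ 0.5678      0.49057229  0.02179122 -0.00209625 -0.17893435] 0.0005515853866336906
0.4 0.25 [-0.12 -0.42] q4 1.27
0.4 0.4 [-0.16 -0.14] q4 1.59
0.4 0.58 [-0.09  0.3 ] q4 1.95
0.4 0.6 [-0.07  0.36] q4 2.0
0.4 0.62 [-0.05  0.42] q4 2.04
0.4 0.64 [-0.03  0.48] q4 2.09
0.45 0.25 [-0.03 -0.34] q4 1.26
0.45 0.4 [-0.07 -0.06] q4 1.57
0.45 0.58 [0.   0.38] q4 1.95
0.45 0.6 [0.02 0.44] q4 1.99
0.45 0.62 [0.03 0.5 ] q4 2.04
0.45 0.64 [0.05 0.57] q4 2.09
0.5 0.25 [ 0.06 -0.25] q4 1.26
0.5 0.4 [0.02 0.02] q4 1.57
0.5 0.58 [0.09 0.47] q4 1.95
0.5 0.6 [0.11 0.54] q4 2.0
0.5 0.62 [0.13 0.61] q4 2.05
0.5 0.64 [0.15 0.68] q4 2.1
0.55 0.25 [ 0.14 -0.16] q4 1.27
0.55 0.4 [0.11 0.12] q4 1.58
0.55 0.58 [0.19 0.59] q4 1.97
0.55 0.6 [0.2  0.65] q4 2.02
0.55 0.62 [0.23 0.73] q4 2.07
0.55 0.64 [0.25 0.81] q4 2.13
0.6 0.25 [ 0.23 -0.05] q4 1.29
0.6 0.4 [0.2  0.22] q4 1.59
0.6 0.58 [0.29 0.72] q4 2.0
0.6 0.6 [0.31 0.8 ] q4 2.06
0.6 0.62 [0.34 0.88] q4 2.12
0.6 0.64 [0.37 0.98] q4 2.18
0.65 0.25 [0.31 0.06] q4 1.32
0.65 0.4 [0.29 0.34] q4 1.62
0.65 0.58 [0.4  0.88] q4 2.05
0.65 0.6 [0.43 0.98] q4 2.12
0.65 0.62 [0.47 1.09] q4 2.19
0.65 0.64 [0.54 1.25] q4 2.29
```

```bash
python3 -m creep '0.6 -0.54 0 0;0.6 -0.54 -0.1 0;0.6 -0.54 -0.1 0;0.6 -0.54 -0.1 0;0.6 -0.54 -0.1 0;0.6 -0.54 -0.1 0;0.6 -0.54 -0.1 0;0.6 -0.54 -0.05 0;0.6 -0.54 0 0'
```

```text
clock: 3.35
position: [0.3449, -0.3309, 0.6274]
orientation: [[0.944, 0.329, 0.001], [0.329, -0.944, -0.006], [-0.002, 0.006, -1.0]]
wrist_force: [0.3, 0.2, 0.1]
gripper_width: 0.085
```

```bash
python3 -m creep '0.61 -0.58 0 0;0.61 -0.58 0 0;0.61 -0.58 0 0;0.61 -0.58 0 0;0.61 -0.58 0 0;0.61 -0.58 0 0;0.61 -0.58 0 0;0.61 -0.58 0 0;0 0 0 -8'; python3 -m creep '0 0 0.9 -8;0 0 0.9 -8;0 0 0.9 -8;0 0 0.9 -8;0 0 0.9 -8;0 0 0.9 -8;0 0 0.9 -8;0 0 0.9 -8;0 0 0.9 -8;0 0 0 -8'
```

```text
clock: 4.25
position: [0.4687, -0.0899, 0.6247]
orientation: [[0.886, 0.464, -0.001], [0.464, -0.886, -0.006], [-0.004, 0.005, -1.0]]
wrist_force: [-0.6, -0.8, 0.1]
gripper_width: 0.0854
clock: 5.25
position: [0.4632, -0.0939, 0.2946]
orientation: [[-0.302, 0.953, -0.013], [0.953, 0.302, -0.004], [0.0, -0.013, -1.0]]
wrist_force: [-0.4, 0.1, 0.6]
gripper_width: 0.0855
```

```bash
python3 -m creep '0 0 0.8 0;0 0 0.8 0;0 0 0.8 0;0 0 0.8 0;0 0 0.8 0;0 0 0.8 0;0 0.1 0.8 0;0 0 0 0'; python3 - <<'E'
from h import *
L={}
for c in("side","top"):
  cv2.imwrite(f"pics/{c}4.png",vision.grab_frame(c)[:,:,::-1])
im=vision.grab_frame("side")[220:370,180:380,::-1]; cv2.imwrite("pics/side4.png",cv2.resize(im,None,fx=4,fy=4,interpolation=cv2.INTER_CUBIC))
E
```

```text
clock: 6.05
position: [0.4675, -0.0946, 0.0734]
orientation: [[-0.296, 0.955, -0.009], [0.955, 0.296, -0.005], [-0.002, -0.01, -1.0]]
wrist_force: [-0.5, 0.4, 0.2]
gripper_width: 0.0853
```

View pics/side4.png

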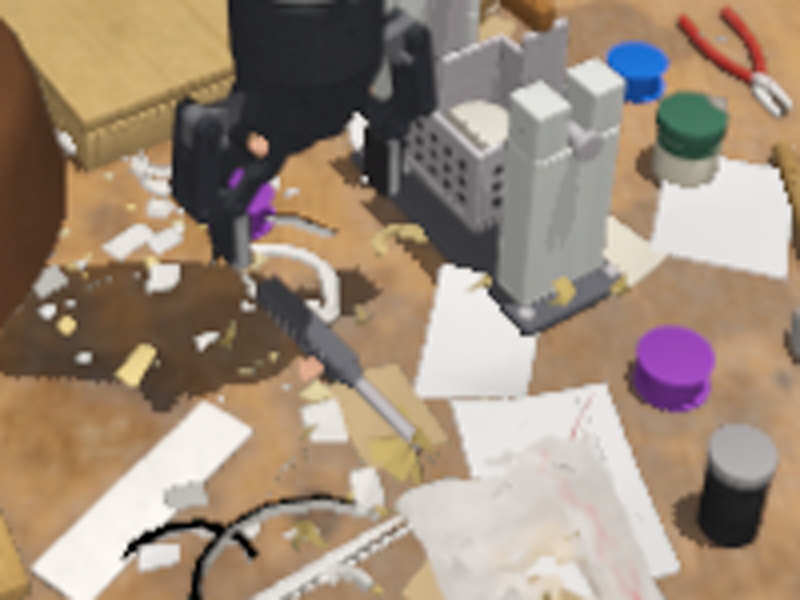

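```bash
python3 -m creep '0.06 0 0.6 0;0 0 0.6 0;0 0 0.3 0;0 0 0.15 0;0 0 0 0'
```

```text
clock: 6.7
position: [0.4728, -0.095, 0.0127]
orientation: [[-0.296, 0.955, 0.003], [0.955, 0.296, -0.009], [-0.009, -0.0, -1.0]]
wrist_force: [0.9, -0.9, -0.6]
gripper_width: 0.0853
```

```bash
python3 -m creep '0 -0.1 0.1 0;0 0 0 0'
```

```text
clock: 6.9
position: [0.4685, -0.0962, 0.0087]
orientation: [[-0.296, 0.955, 0.002], [0.955, 0.296, -0.009], [-0.009, -0.0, -1.0]]
wrist_force: [-0.4, 0.3, -0.1]
gripper_width: 0.0857
```

```bash
python3 -m creep '0.07 0 0.13 0;0 0 0 0'; python3 -m creep '0 0 0 0;0 0 0 0;0 0 0 0;0 0 0 0;0 0 0 0;0 0 0 0' -1 60
```

```text
clock: 7.1
position: [0.4673, -0.0931, 0.0028]
orientation: [[-0.297, 0.955, 0.002], [0.955, 0.297, -0.008], [-0.008, -0.001, -1.0]]
wrist_force: [-0.7, 0.7, 0.1]
gripper_width: 0.0854
clock: 7.7
position: [0.4683, -0.0936, 0.0034]
orientation: [[-0.296, 0.955, 0.003], [0.955, 0.296, -0.009], [-0.009, 0.0, -1.0]]
wrist_force: [-0.2, 0.2, 2.1]
gripper_width: 0.0141
```

```bash
python3 -m creep '0 0 -0.3 0;0 0 -0.5 0;0.1 0 -0.6 0;0.4 0 -0.6 0;0.6 0 -0.6 0;0.6 0 -0.6 0;0.5 0 -0.3 0;0.1 0 0 0;0 0 0 0'; python3 - <<'E'
from h import *
im=vision.grab_frame("side")[160:310,180:380,::-1]; cv2.imwrite("pics/side5.png",cv2.resize(im,None,fx=4,fy=4,interpolation=cv2.INTER_CUBIC))
E
```

```text
clock: 8.6
position: [0.44, -0.004, 0.1426]
orientation: [[-0.298, 0.955, 0.003], [0.955, 0.298, -0.009], [-0.01, 0.0, -1.0]]
wrist_force: [0.2, -0.2, -2.0]
gripper_width: 0.0143
```

View pics/side5.png

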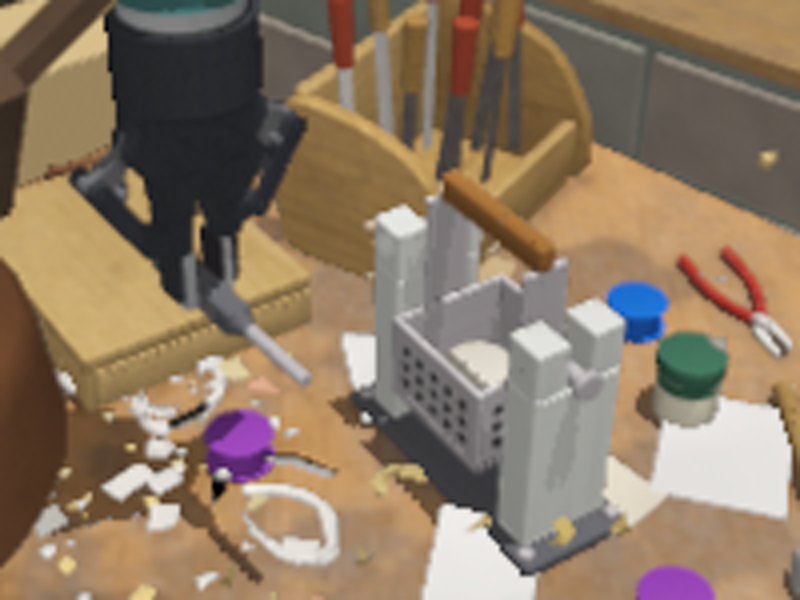

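Punch is held; its tip is at about crop (305,378). Next I'll rotate it to the bore axis.

```bash
python3 -m creep '0 0 0 -4;0 0 0 -8;0 0 0 -8.5;0 0 0 -8.5;0 0 0 -8.5;0 0 0 -8.5;0 0 0 -8.5;0 0 0 -8.5;0 0 0 -8.5;0 0 0 -8.5';python3 -m creep '0 0 0 -4;0 0 0 -1;0 0 0 0;0 0 0 0'; python3 - <<'E'
from h import *
np.set_printoptions(precision=4,suppress=True)
s=vision.grab_frame("side");t=vision.grab_frame("top")
for n in("punch_tip","bore_mouth","punch_center"):
  r={}
  for c in P:
    L=nets.spot_point(c,n); print(n,c,[(round(d['score'],2),np.round(d['centre'],1)) for d in L[:2]]); r[c]=L[0]['centre'] if L else None
  if all(v is not None for v in r.values()): print(tri(r['side'],r['top']))
cv2.imwrite("pics/side6.png",cv2.resize(s[170:270,190:320,::-1],None,fx=6,fy=6,interpolation=cv2.INTER_CUBIC))
cv2.imwrite("pics/top6.png",cv2.resize(t[170:290,230:380,::-1],None,fx=5,fy=5,interpolation=cv2.INTER_CUBIC))
print(readout.observe()['position'])
E
```

```text
clock: 9.65
position: [0.4397, -0.0052, 0.1411]
orientation: [[-0.991, -0.131, -0.0], [-0.131, 0.991, -0.009], [0.001, -0.009, -1.0]]
wrist_force: [-0.3, -0.5, -0.8]
gripper_width: 0.0146
clock: 10.05
position: [0.4401, -0.0047, 0.1418]
orientation: [[-0.978, -0.21, 0.001], [-0.21, 0.978, -0.009], [0.0, -0.009, -1.0]]
wrist_force: [-0.6, 0.6, -1.2]
gripper_width: 0.0143
punch_tip side [(0.58, array([272. , 220.3]))]
punch_tip top []
bore_mouth side [(0.85, array([274.8, 220.5]))]
bore_mouth top [(0.97, array([287.7, 221.9])), (0.26, array([308.9, 204.1]))]
(array([0.5524, 0.0184, 0.1376]), np.float64(0.0016325153688745108))
punch_center side [(0.61, array([274.3, 216.7])), (0.19, array([302.7, 216.2]))]
punch_center top []
[ 0.4403 -0.0043  0.1423]
```

View pics/side6.png

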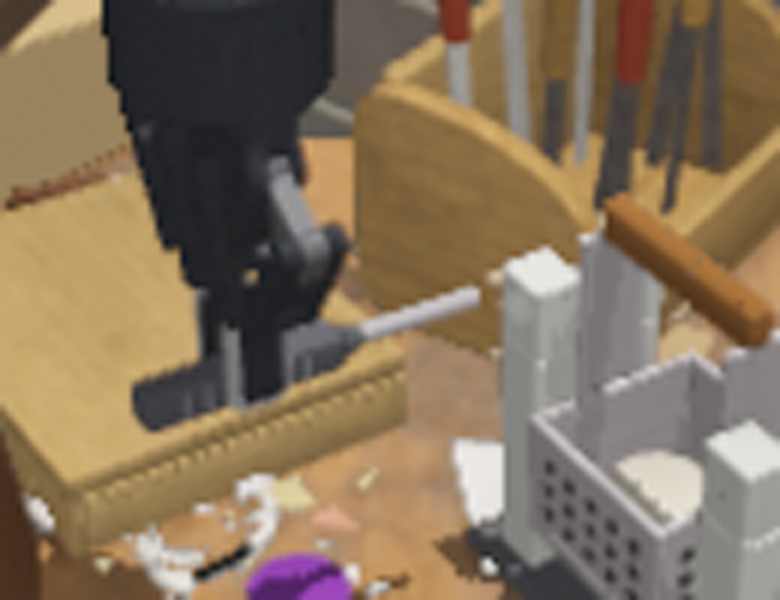

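View pics/top6.png

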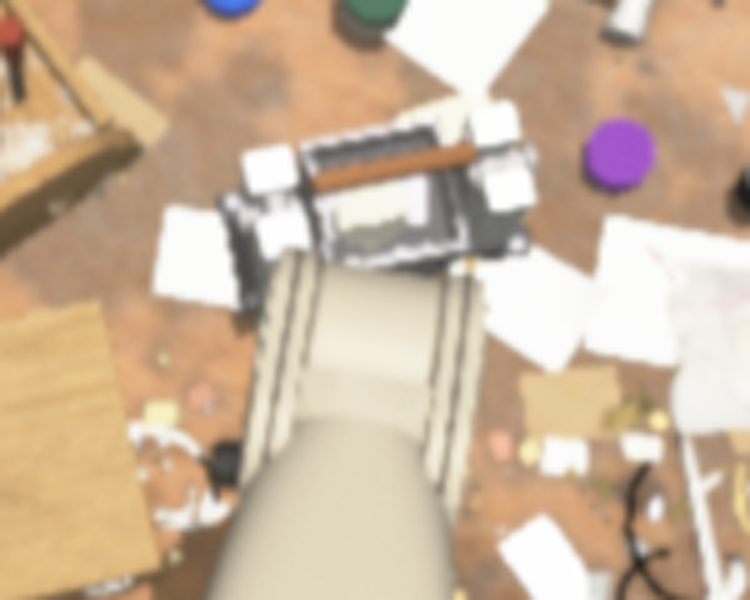

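```bash
python3 - <<'E'
from h import *
np.set_printoptions(precision=1,suppress=True)
for v in ([.5996,-.0375,.2176],[.6006,-.037,.2254]):
  c,s=np.cos(v[2]),np.sin(v[2])
  W=lambda x,y,z:(v[0]+x*c-y*s,v[1]+x*s+y*c,z)
  for n,p in dict(mouth=(-.03,.065,.134),tl=(-.03,.078,.147),tr=(-.03,.052,.147),back=(-.008,.052,.147),botr=(-.03,.052,.01)).items():
    q=proj("side",W(*p)); print(n,q,(q-[190,170])*6,"top",proj("top",W(*p)),(proj("top",W(*p))-[230,170])*5)
for z in (.138,.142,.146,.15,.154):
  for y in (.0126,.0163,.02): print(z,y,proj("side",(.538,y,z)), end=' ')
  print()
print(proj("side",(.440,-.0045,.147)),"centre pred, pic ~",190+250/6,170+370/6)
E
```

```text
mouth [276.5 221.1] [519.1 306.8] top [287.2 221. ] [286.2 255.2]
tl [273.6 213.9] [501.5 263.1] top [282.8 221.1] [264.2 255.6]
tr [279.7 219.2] [538.2 295.4] top [291.9 219.3] [309.6 246.7]
back [287.6 216.4] [585.8 278.5] top [290.3 211.8] [301.7 209. ]
botr [278.6 264.7] [531.6 568.3] top [290.2 227.3] [300.8 286.7]
mouth [276.7 221.1] [520.3 306.3] top [287.2 220.8] [285.9 254.2]
tl [273.8 213.8] [502.5 262.7] top [282.8 221. ] [263.9 254.8]
tr [279.9 219.1] [539.6 294.9] top [291.9 219.1] [309.3 245.6]
back [287.8 216.3] [587.  277.7] top [290.2 211.6] [301.1 207.9]
botr [278.8 264.6] [532.9 567.7] top [290.1 227.1] [300.5 285.6]
0.138 0.0126 [270.1 222.8] 0.138 0.0163 [269.6 222. ] 0.138 0.02 [269.1 221.1] 
0.142 0.0126 [270.1 221.4] 0.142 0.0163 [269.6 220.5] 0.142 0.02 [269.1 219.7] 
0.146 0.0126 [270.2 220. ] 0.146 0.0163 [269.6 219.1] 0.146 0.02 [269.1 218.2] 
0.15 0.0126 [270.2 218.5] 0.15 0.0163 [269.6 217.6] 0.15 0.02 [269.1 216.8] 
0.154 0.0126 [270.2 217.1] 0.154 0.0163 [269.6 216.2] 0.154 0.02 [269.1 215.3] 
[230.2 232.3] centre pred, pic ~ 231.66666666666666 231.66666666666666
```

```bash
python3 -m creep '0 -0.05 0.15 -0.5;0 0 0.16 0;0 0 0 0;0 0 0 0'; python3 - <<'E'
from h import *
s=vision.grab_frame("side")
cv2.imwrite("pics/side7.png",cv2.resize(s[190:250,230:310,::-1],None,fx=9,fy=9,interpolation=cv2.INTER_CUBIC))
p=readout.observe()['position'];print(p)
print(proj("side",p+np.array([.0976,.0218,.0045])))
E
```

```text
clock: 10.85
position: [0.4402, -0.0063, 0.1293]
orientation: [[-0.975, -0.22, 0.001], [-0.22, 0.975, -0.008], [0.001, -0.009, -1.0]]
wrist_force: [0.0, 0.2, -0.3]
gripper_width: 0.0143
[ 0.44051633 -0.00639565  0.12961238]
[269.76545217 223.53384464]
```

View pics/side7.png

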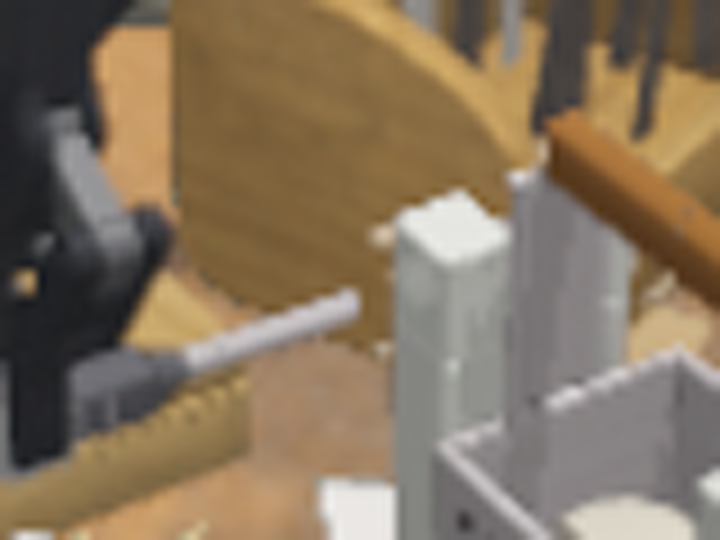

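```bash
python3 -m creep '-0.2 0 0 0;-0.25 0 0 0;-0.2 0 0 0;0 0 0 0'; python3 -m creep '-0.15 0 0 0;-0.15 0 0 0;0 0 0 0'
```

```text
clock: 11.3
position: [0.4682, -0.0005, 0.1303]
orientation: [[-0.975, -0.221, 0.004], [-0.221, 0.975, -0.009], [-0.002, -0.01, -1.0]]
wrist_force: [0.2, -0.5, -0.8]
gripper_width: 0.0145
clock: 11.6
position: [0.4785, 0.002, 0.1299]
orientation: [[-0.975, -0.221, 0.003], [-0.221, 0.975, -0.009], [-0.001, -0.009, -1.0]]
wrist_force: [-0.4, 0.2, -0.7]
gripper_width: 0.0145
```

```bash
python3 -m creep '-0.15 0 0 0;-0.1 0 0 0'; python3 -m creep '-0.15 0 0 0;-0.1 0 0 0;0 0 0 0'
```

```text
clock: 11.8
position: [0.4851, 0.004, 0.1291]
orientation: [[-0.975, -0.22, -0.003], [-0.22, 0.975, -0.01], [0.005, -0.009, -1.0]]
wrist_force: [-4.9, -2.5, 0.9]
gripper_width: 0.0143
clock: 12.1
position: [0.4957, 0.0063, 0.1293]
orientation: [[-0.975, -0.22, -0.002], [-0.22, 0.975, -0.009], [0.003, -0.009, -1.0]]
wrist_force: [-4.3, -0.9, 1.8]
gripper_width: 0.0142
```

```bash
python3 -m creep '-0.1 0 0 0;-0.1 0 0 0;0 0 0 0'; python3 -m creep '-0.07 0 0 0;0 0 0 0'; python3 - <<'E'
from h import *
s=vision.grab_frame("side");t=vision.grab_frame("top")
cv2.imwrite("pics/side8.png",cv2.resize(s[190:250,230:310,::-1],None,fx=9,fy=9,interpolation=cv2.INTER_CUBIC))
cv2.imwrite("pics/top8.png",cv2.resize(t[180:240,250:330,::-1],None,fx=9,fy=9,interpolation=cv2.INTER_CUBIC))
E
```

```text
clock: 12.4
position: [0.5038, 0.0081, 0.1294]
orientation: [[-0.975, -0.221, -0.001], [-0.221, 0.975, -0.009], [0.002, -0.009, -1.0]]
wrist_force: [-4.1, -0.8, 0.9]
gripper_width: 0.0146
clock: 12.6
position: [0.5067, 0.0088, 0.1294]
orientation: [[-0.975, -0.221, -0.0], [-0.221, 0.975, -0.009], [0.002, -0.008, -1.0]]
wrist_force: [-5.2, -0.9, 0.3]
gripper_width: 0.0145
```

View pics/side8.png

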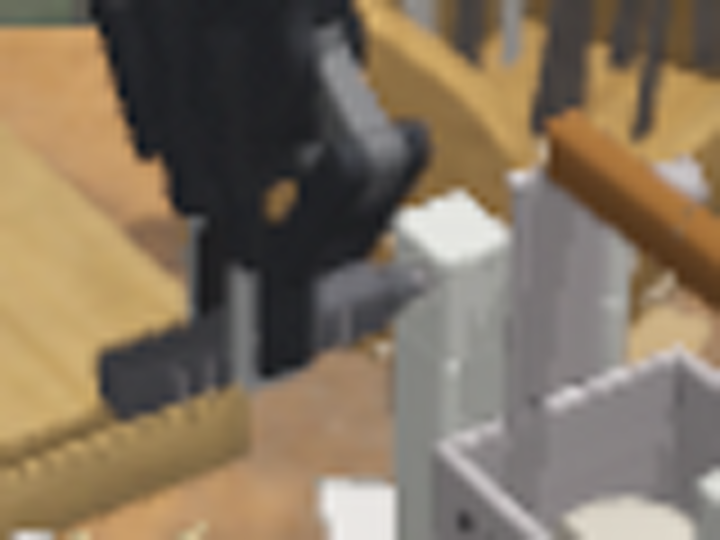

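View pics/top8.png

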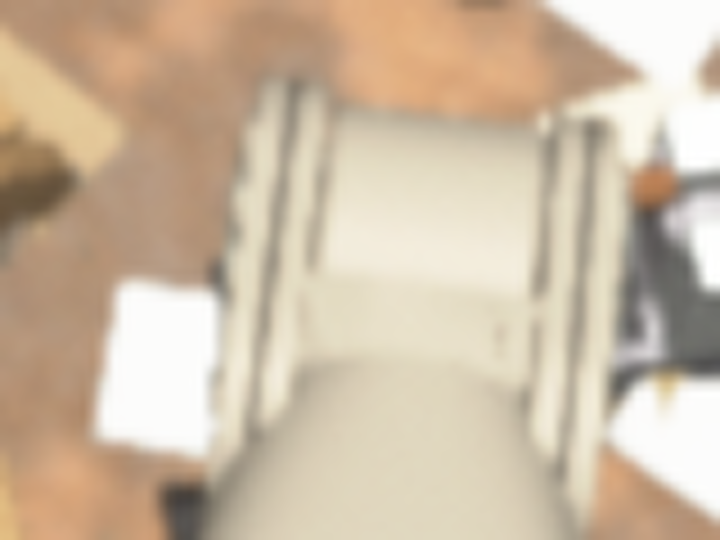

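```bash
python3 - <<'E'
from h import *
v=[.5996,-.0375,.2176];c,s=np.cos(v[2]),np.sin(v[2])
for T in (0,.018,.025,.03):
  x,y=.03+T,.065; q=proj("side",(v[0]+x*c-y*s,v[1]+x*s+y*c,.134)); print(T,q,(q-[230,190])*9)
E
```

```text
0 [297.48535223 213.64916184] [607.36817004 212.84245657]
0.018 [303.52373687 211.49174919] [661.71363185 193.42574269]
0.025 [305.84221131 210.6633975 ] [682.5799018  185.97057754]
0.03 [307.4882071  210.07531106] [697.39386393 180.67779955]
```

```bash
python3 -m creep '0.2 0 0 0;0.4 0 0 0;0.5 0 0 0;0.45 0 0 0;0.15 0 0 0;0.1 -0.4 0 0;0.1 -0.6 0 0;0.1 -0.6 0.2 0;0.1 -0.5 0.4 0;0.1 -0.2 0.5 0'; python3 -m creep '0 0 0.5 0;0 0 0.5 0;0 0 0.3 0;0 0 0.2 0;0 0 0 0;0 0 0 0'
```

```text
clock: 13.7
position: [0.4461, -0.1035, 0.088]
orientation: [[-0.976, -0.219, 0.01], [-0.219, 0.976, -0.011], [-0.007, -0.013, -1.0]]
wrist_force: [0.5, 0.2, -0.3]
gripper_width: 0.014
clock: 14.3
position: [0.4434, -0.1014, 0.0272]
orientation: [[-0.975, -0.221, 0.004], [-0.221, 0.975, -0.009], [-0.002, -0.01, -1.0]]
wrist_force: [0.4, 0.1, -0.2]
gripper_width: 0.0146
```

```bash
python3 -m creep '0 0 0.25 0;0 0 0.2 0;0 0 0.06 0;0 0 0 0;0 0 0 0'
```

```text
clock: 14.8
position: [0.4425, -0.1014, 0.0062]
orientation: [[-0.975, -0.22, 0.002], [-0.221, 0.975, -0.009], [-0.0, -0.009, -1.0]]
wrist_force: [-0.2, 1.6, -0.2]
gripper_width: 0.0145
```

```bash
python3 -m creep '0 0 0.05 0;0 0 0.02 0;0 0 0 0'
```

```text
clock: 15.1
position: [0.4429, -0.1016, 0.0038]
orientation: [[-0.975, -0.221, 0.003], [-0.221, 0.975, -0.009], [-0.001, -0.009, -1.0]]
wrist_force: [0.4, -0.3, 1.0]
gripper_width: 0.0146
```

```bash
python3 -m creep '0 0 0 0;0 0 0 0;0 0 0 0;0 0 0 0' 1 60; python3 -m creep '0 0 -0.3 0;0 0 -0.6 0;0 0 -0.9 0;0 0 -0.9 0;0 0 -0.9 8.5;0 0 -0.9 8.5;0 0 -0.9 8.5;0 0 -0.6 8.5;0 0 0 8.5;0 0 0 8.5';  python3 -m creep '0 0 0 8.5;0 0 0 8.5;0 0 0 8.5;0 0 0 8.5;0 0 0 5;0 0 0 0'; python3 - <<'E'
from h import *
np.set_printoptions(precision=4,suppress=True)
s=vision.grab_frame("side");t=vision.grab_frame("top")
cv2.imwrite("pics/side9.png",cv2.resize(s[180:330,190:390,::-1],None,fx=4,fy=4,interpolation=cv2.INTER_CUBIC))
cv2.imwrite("pics/top9.png",cv2.resize(t[180:240,265:345,::-1],None,fx=9,fy=9,interpolation=cv2.INTER_CUBIC))
for n in("basket_handle","punch_center"):
  r={}
  for c in P:
    L=nets.spot_point(c,n); print(n,c,[(round(d['score'],2),np.round(d['centre'],1)) for d in L[:2]]); r[c]=L[0]['centre'] if L else None
  if all(v is not None for v in r.values()): print(tri(r['side'],r['top']))
E
```

```text
clock: 15.5
position: [0.4426, -0.1015, 0.0035]
orientation: [[-0.975, -0.22, 0.002], [-0.22, 0.975, -0.009], [-0.0, -0.009, -1.0]]
wrist_force: [-0.3, 0.4, 0.0]
gripper_width: 0.0718
clock: 16.5
position: [0.4427, -0.0996, 0.2459]
orientation: [[-0.781, 0.624, 0.006], [0.624, 0.781, -0.01], [-0.011, -0.004, -1.0]]
wrist_force: [0.7, -0.3, -0.8]
gripper_width: 0.0854
clock: 17.1
position: [0.4418, -0.0993, 0.2442]
orientation: [[-0.221, 0.975, 0.003], [0.975, 0.221, -0.009], [-0.009, 0.001, -1.0]]
wrist_force: [0.3, 0.4, 0.4]
gripper_width: 0.0852
basket_handle side [(0.76, array([307.2, 215.4]))]
basket_handle top [(0.66, array([308.5, 199.7]))]
(array([ 0.6086, -0.0368,  0.1749]), np.float64(0.0036133301837190913))
punch_center side [(0.55, array([242.6, 305.5]))]
punch_center top [(0.57, array([325.5, 264.9]))]
(array([ 0.4406, -0.1004,  0.0192]), np.float64(0.009658276826523338))
```

View pics/side9.png

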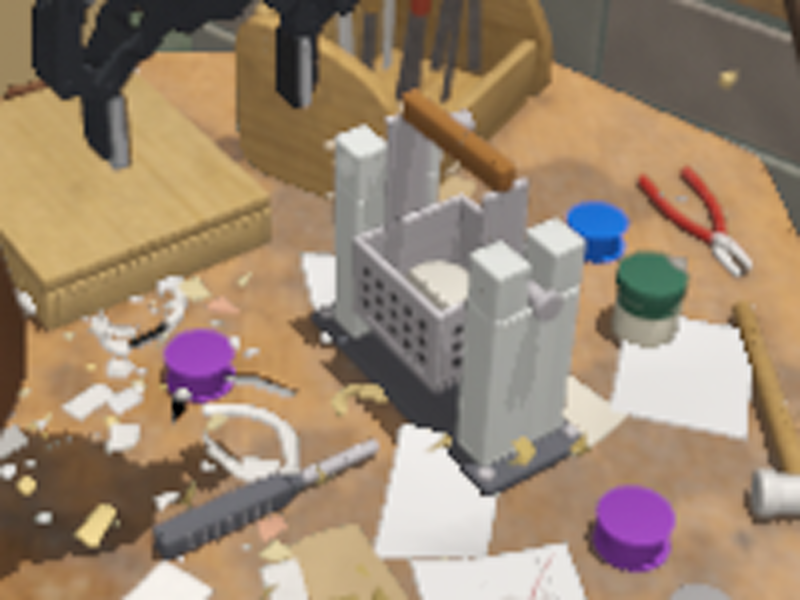

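View pics/top9.png

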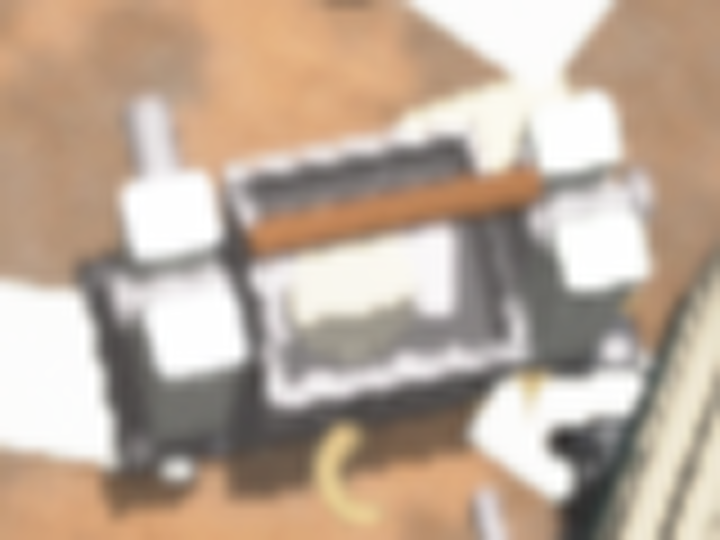

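```bash
python3 - <<'E'
from h import *
v=[.5996,-.0375,.2176];c,s=np.cos(v[2]),np.sin(v[2])
W=lambda x,y,z:(v[0]+x*c-y*s,v[1]+x*s+y*c,z)
for T in (0,.018,.022,.026,.03):
  print(T,(proj("top",W(.03+T,.065,.14))-[265,180])*9)
print("handle model, top face ctr",(proj("top",W(0,0,.187))-[265,180])*9, (proj("side",W(0,0,.178))-[190,180])*4)
print("handle ends",[(proj("top",W(0,y,.187))-[265,180])*9 for y in(.042,-.042)])
E
```

```text
0 [162.76866085 182.3050895 ]
0.018 [151.50698411 127.72489312]
0.022 [149.01126013 115.62926046]
0.026 [146.51802654 103.54569757]
0.03 [144.02727961  91.4741864 ]
handle model, top face ctr [394.52107672 203.2578396 ] [457.87576232 139.88223012]
handle ends [array([259.74369682, 229.30712192]), array([528.87692645, 177.2900291 ])]
```

```bash
python3 -m creep '0.08 0.3 0 0;0.08 0.6 0 0;0.08 0.7 0 0;0.08 0.7 0 0;0.08 0.7 0 0;0.08 0.6 0 0;0.08 0.4 0 0;0.08 0.19 0 0;0 0 0 0;0 0 0 0'; python3 - <<'E'
from h import *
s=vision.grab_frame("side")
cv2.imwrite("pics/side10.png",cv2.resize(s[120:270,210:410,::-1],None,fx=4,fy=4,interpolation=cv2.INTER_CUBIC))
print(readout.observe()['position'])
E
```

```text
clock: 18.4
position: [0.5994, -0.0373, 0.243]
orientation: [[-0.221, 0.975, 0.001], [0.975, 0.221, -0.009], [-0.009, -0.001, -1.0]]
wrist_force: [-0.1, -0.1, 0.6]
gripper_width: 0.0856
[ 0.59918854 -0.03747222  0.24318227]
```

View pics/side10.png

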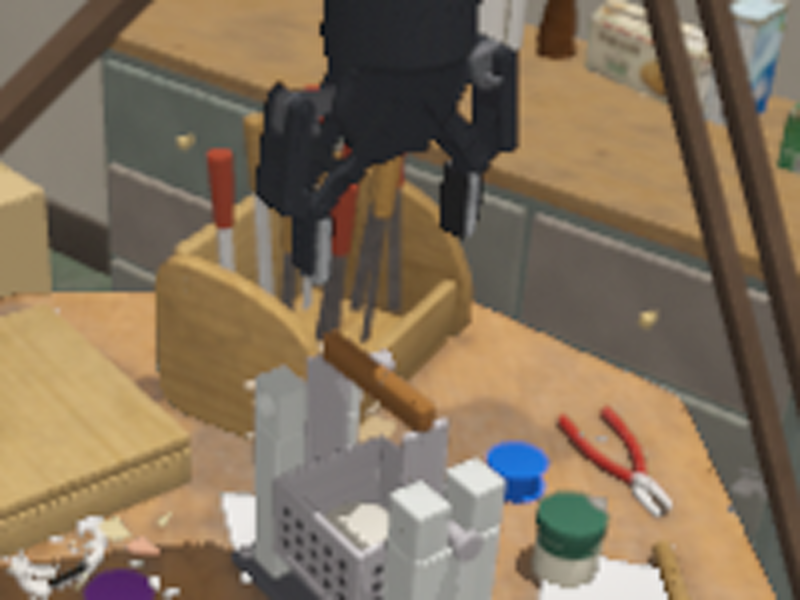

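```bash
python3 -m creep '0 0 0.3 0;0 0 0.5 0;0 0 0.5 0;0 0 0.4 0;0 0 0.25 0;0 0 0.12 0;0 0 0 0;0 0 0 0'; python3 - <<'E'
from h import *
s=vision.grab_frame("side")
cv2.imwrite("pics/side11.png",cv2.resize(s[150:270,230:390,::-1],None,fx=5,fy=5,interpolation=cv2.INTER_CUBIC))
print(readout.observe()['position'],readout.observe()['q'])
E
```

```text
clock: 19.25
position: [0.6005, -0.0383, 0.1612]
orientation: [[-0.22, 0.975, 0.004], [0.975, 0.22, -0.009], [-0.009, 0.002, -1.0]]
wrist_force: [0.0, -0.2, 0.4]
gripper_width: 0.0854
[ 0.60073579 -0.03834629  0.16149934] [-0.16710968  0.27690837 -0.17744468  1.11089614 -0.00820728  1.18138266]
```

View pics/side11.png

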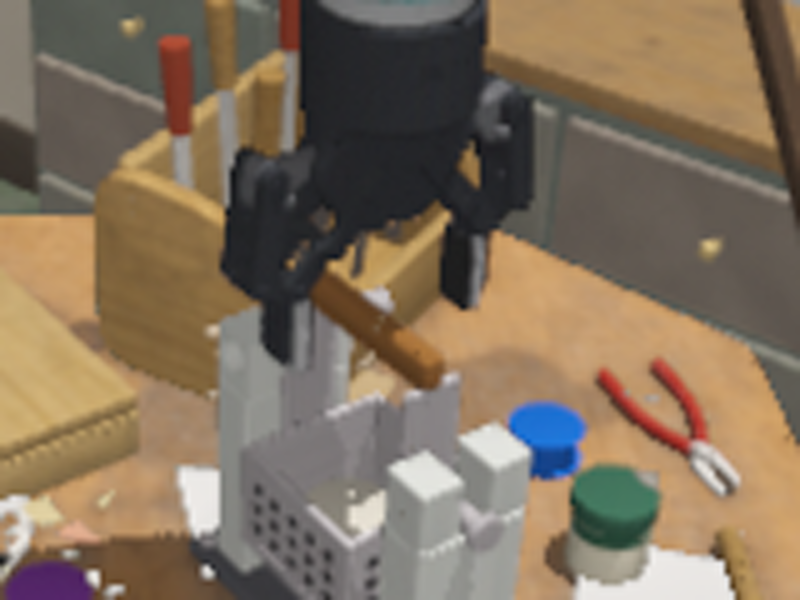

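```bash
python3 -m creep '0 0 0 0;0 0 0 0;0 0 0 0;0 0 0 0;0 0 0 0;0 0 0 0' -1 70; python3 - <<'E'
from h import *
s=vision.grab_frame("side")
cv2.imwrite("pics/side12.png",cv2.resize(s[150:270,230:390,::-1],None,fx=5,fy=5,interpolation=cv2.INTER_CUBIC))
E
```

```text
clock: 19.9
position: [0.5999, -0.0382, 0.1607]
orientation: [[-0.221, 0.975, 0.002], [0.975, 0.221, -0.009], [-0.009, 0.0, -1.0]]
wrist_force: [-0.3, -0.3, 1.2]
gripper_width: 0.0109
```

View pics/side12.png

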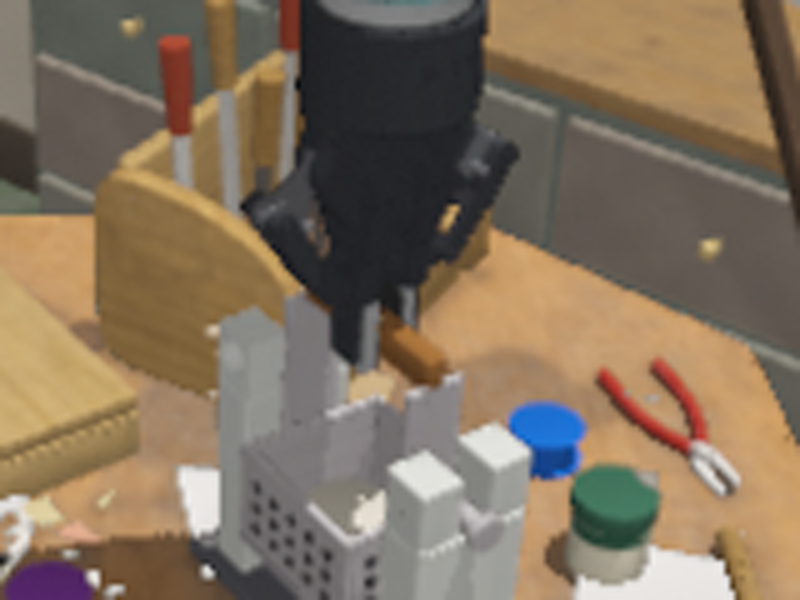

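```bash
python3 -m creep '0 0 -0.05 0;0 0 -0.1 0;0 0 -0.15 0;0 0 -0.2 0;0 0 -0.2 0'; python3 -m creep '0 0 -0.2 0;0 0 -0.2 0;0 0 -0.25 0;0 0 -0.25 0;0 0 -0.3 0;0 0 -0.3 0;0 0 -0.3 0;0 0 -0.3 0;0 0 -0.25 0;0 0 -0.2 0';python3 -m creep '0 0 -0.1 0;0 0 0 0;0 0 0 0'; python3 - <<'E'
from h import *
s=vision.grab_frame("side")
cv2.imwrite("pics/side13.png",cv2.resize(s[110:270,220:400,::-1],None,fx=4,fy=4,interpolation=cv2.INTER_CUBIC))
E
```

```text
clock: 20.45
position: [0.6, -0.0379, 0.1891]
orientation: [[-0.221, 0.975, 0.002], [0.975, 0.221, -0.009], [-0.009, 0.0, -1.0]]
wrist_force: [-0.0, 0.0, -4.3]
gripper_width: 0.0113
clock: 21.45
position: [0.6, -0.0371, 0.2917]
orientation: [[-0.221, 0.975, 0.003], [0.975, 0.221, -0.009], [-0.009, 0.001, -1.0]]
wrist_force: [-0.2, -0.5, -5.2]
gripper_width: 0.0108
clock: 21.75
position: [0.5995, -0.037, 0.294]
orientation: [[-0.221, 0.975, 0.001], [0.975, 0.221, -0.009], [-0.009, -0.0, -1.0]]
wrist_force: [-0.0, 0.3, -4.1]
gripper_width: 0.0108
```

View pics/side13.png

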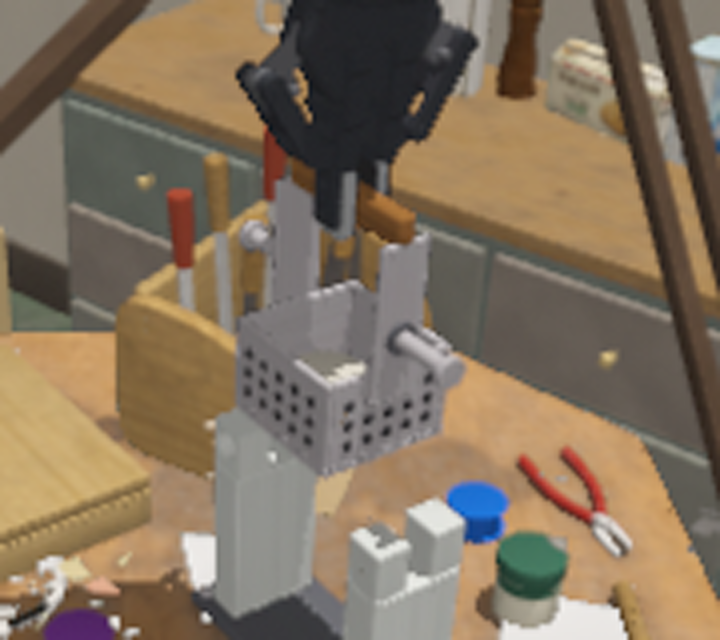

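```bash
python3 - <<'E'
from h import *
from scipy.optimize import minimize
np.set_printoptions(precision=4,suppress=True)
M={}
for c in P:
    vision.grab_frame(c); L=nets.silhouettes(c,"box_top"); print(c,[(round(d['score'],2),d['box'],int(d['pixels'].sum())) for d in L[:3]])
    M[c]=L[0]['pixels']
def mask(c,v):
    cs,s=np.cos(v[2]),np.sin(v[2]); pts=[proj(c,(v[0]+x*cs-y*s,v[1]+x*s+y*cs,z)) for x in(-.084,.084) for y in(-.1025,.1025) for z in(0,.042)]
    h=cv2.convexHull((np.array(pts,np.float32)*16).astype(np.int32)); m=np.zeros((420,560),np.uint8); cv2.fillConvexPoly(m,h,1,cv2.LINE_8,4); return m>0
def cost(v,cs): return sum(1-(mask(c,v)&M[c]).sum()/(mask(c,v)|M[c]).sum() for c in cs)
for cs in (["top"],["side"],["top","side"]):
    b=min((minimize(cost,[.441,.205,y],args=(cs,),method="Nelder-Mead",options=dict(initial_simplex=[[.441,.205,y],[.446,.205,y],[.441,.21,y],[.441,.205,y+.05]])) for y in(0,.1,.2)),key=lambda r:r.fun); print(cs,b.x,np.degrees(b.x[2]),b.fun)
v=b.x
im=np.hstack([cv2.resize(vision.grab_frame(c)[y:y+150,x:x+100,::-1].copy(),None,fx=4,fy=4) for c,x,y in(("top",180,200),("side",160,160))])
for k,(c,x,y) in enumerate((("top",180,200),("side",160,160))):
    cs,s=np.cos(v[2]),np.sin(v[2])
    pts=np.array([(proj(c,(v[0]+a*cs-b*s,v[1]+a*s+b*cs,.042))-[x,y])*4+[400*k,0] for a,b in((-.084,-.1025),(.084,-.1025),(.084,.1025),(-.084,.1025))],np.int32)
    cv2.polylines(im,[pts],True,(0,0,255),1)
cv2.imwrite("pics/box.png",im)
E
```

```text
side [(0.86, [178.4, 196.3, 260.1, 261.7], 3205)]
top [(0.59, [184.1, 233.4, 263.3, 300.5], 3912)]
['top'] [0.4411 0.2076 0.2432] 13.935273030741222 0.05026711996114619
['side'] [0.4513 0.212  0.1564] 8.963071429103023 0.1386645126548196
['top', 'side'] [0.4411 0.2095 0.2437] 13.96129336322787 0.21054174493758893
```

View pics/box.png

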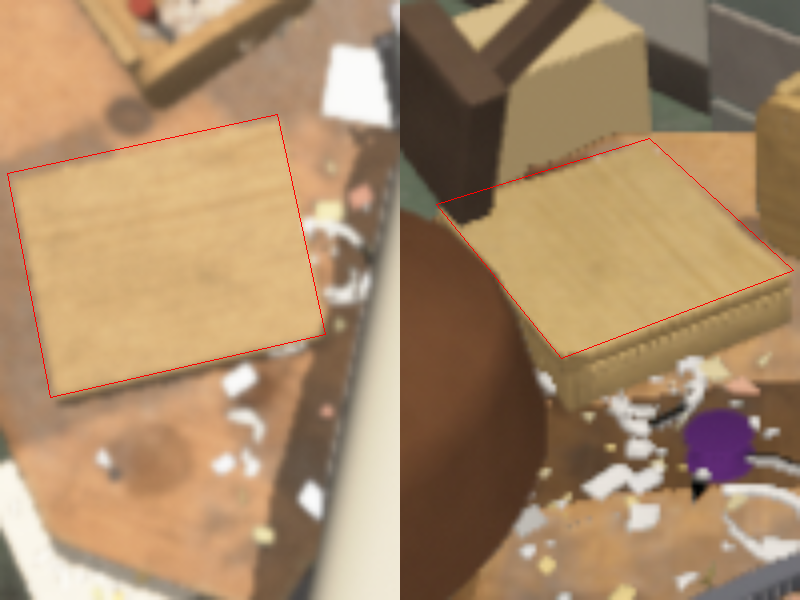

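```bash
python3 -m creep '0.03 -0.12 0 0;0.06 -0.25 0 0;0.09 -0.4 0 0;0.11 -0.5 0 0;0.11 -0.5 0 0;0.11 -0.5 0 0;0.11 -0.5 0 0;0.12 -0.5 0 0;0.14 -0.4 0 0;0.2 -0.23 0 0'; python3 -m creep '0.3 0 0 0;0.4 0.06 0 0;0.45 0.1 0 0;0.5 0.13 0 0;0.5 0.13 0 0;0.5 0.13 0 0;0.5 0.13 0 0;0.5 0.13 0 0;0.5 0.13 0 0;0.5 0.13 0 0'; python3 -m creep '0.45 0.12 0 0;0.35 0.09 0 0;0.25 0.07 0 0;0.15 0.03 0 0;0.06 0 0 0;0 0 0 0;0 0 0 0'
```

```text
clock: 23.1
position: [0.4359, -0.0292, 0.2941]
orientation: [[-0.22, 0.976, 0.002], [0.976, 0.22, -0.009], [-0.009, -0.0, -1.0]]
wrist_force: [0.7, 0.2, -3.7]
gripper_width: 0.0106
clock: 24.1
position: [0.439, 0.1635, 0.2925]
orientation: [[-0.221, 0.975, 0.003], [0.975, 0.221, -0.008], [-0.008, 0.001, -1.0]]
wrist_force: [0.7, -0.4, -5.1]
gripper_width: 0.0105
clock: 24.8
position: [0.4397, 0.213, 0.2919]
orientation: [[-0.22, 0.976, 0.002], [0.975, 0.22, -0.009], [-0.009, 0.0, -1.0]]
wrist_force: [-0.1, 0.1, -3.5]
gripper_width: 0.0109
```

```bash
python3 -m creep '-0.15 0 0 0;0 0 0.2 0;0 0 0.4 0;0 0 0.5 0;0 0 0.5 0;0 0 0.4 0;0 0 0.2 0;0 0 0 0;0 0 0 0'; python3 - <<'E'
from h import *
np.set_printoptions(precision=4,suppress=True)
s=vision.grab_frame("side")
cv2.imwrite("pics/side14.png",cv2.resize(s[130:290,130:330,::-1],None,fx=4,fy=4,interpolation=cv2.INTER_CUBIC))
t=vision.grab_frame("top")
cv2.imwrite("pics/top14.png",cv2.resize(t[180:330,160:330,::-1],None,fx=4,fy=4,interpolation=cv2.INTER_CUBIC))
for n in("basket","basket_handle"):
  for c in P:
    L=nets.spot_point(c,n); print(n,c,[(round(d['score'],2),np.round(d['centre'],1)) for d in L[:2]])
p=readout.observe()['position'];print(p)
E
```

```text
clock: 25.7
position: [0.4416, 0.2068, 0.2044]
orientation: [[-0.22, 0.975, 0.003], [0.975, 0.22, -0.009], [-0.009, 0.001, -1.0]]
wrist_force: [0.2, -1.3, -3.7]
gripper_width: 0.011
basket side [(0.61, array([211.2, 207.1]))]
basket top [(0.89, array([218.5, 259. ]))]
basket_handle side [(0.8, array([204.7, 163.2])), (0.27, array([211. , 205.2]))]
basket_handle top [(0.92, array([213.4, 255.6])), (0.23, array([301.2, 215.3]))]
[0.4418 0.207  0.2048]
```

View pics/side14.png

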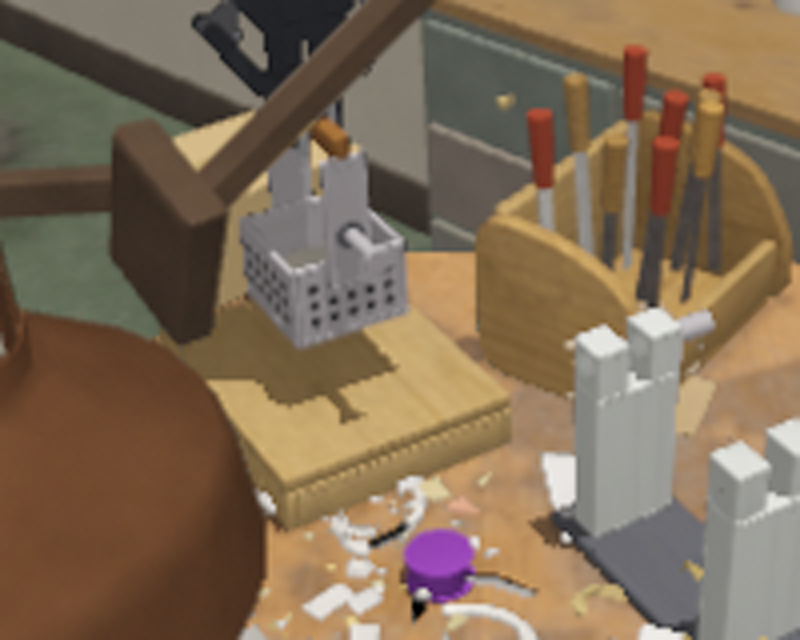

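View pics/top14.png

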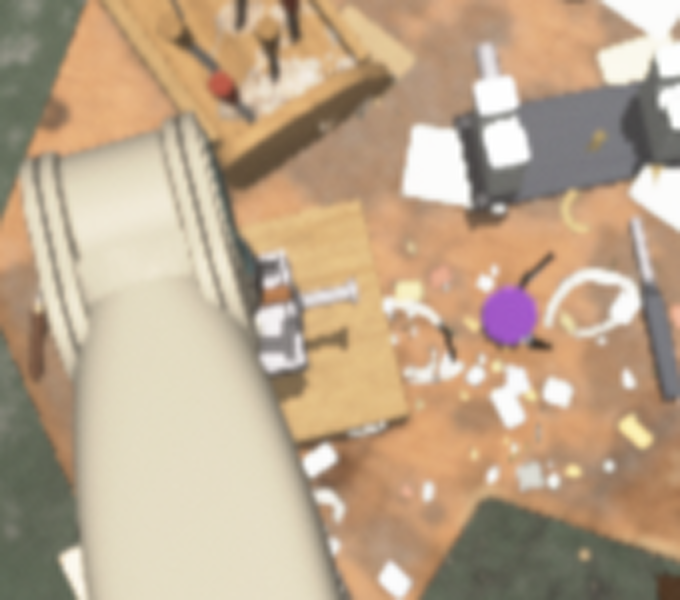

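```bash
python3 -m creep '0 0 0.15 0;0 0 0.25 0;0 0 0.25 0;0 0 0.2 0;0 0 0.12 0;0 0 0.06 0;0 0 0.03 0;0 0 0 0;0 0 0 0'
```

```text
clock: 26.9
position: [0.4418, 0.2066, 0.162]
orientation: [[-0.22, 0.975, 0.003], [0.975, 0.221, -0.008], [-0.009, 0.001, -1.0]]
wrist_force: [0.4, 0.1, -3.9]
gripper_width: 0.0106
```

```bash
python3 -m creep '0 0 0.04 0;0 0 0.03 0;0 0 0 0;0 0 0 0'; python3 -m creep '0 0 0.02 0;0 0 0.01 0;0 0 0 0;0 0 0 0'
```

```text
clock: 27.3
position: [0.4413, 0.2064, 0.1588]
orientation: [[-0.22, 0.975, 0.002], [0.975, 0.221, -0.009], [-0.009, 0.0, -1.0]]
wrist_force: [0.7, 0.5, -4.4]
gripper_width: 0.0109
clock: 27.7
position: [0.4413, 0.2064, 0.1576]
orientation: [[-0.22, 0.975, 0.002], [0.975, 0.221, -0.009], [-0.009, 0.0, -1.0]]
wrist_force: [-0.3, -0.2, -3.6]
gripper_width: 0.0105
```

```bash
python3 -m creep '0 0 0.02 0;0 0 0 0;0 0 0 0'; python3 -m creep '0 0 0.02 0;0 0 0 0;0 0 0 0'
```

```text
clock: 28.0
position: [0.4416, 0.2065, 0.1572]
orientation: [[-0.22, 0.975, 0.003], [0.975, 0.221, -0.009], [-0.009, 0.001, -1.0]]
wrist_force: [-1.0, -0.4, 0.5]
gripper_width: 0.0112
clock: 28.3
position: [0.4417, 0.2065, 0.1573]
orientation: [[-0.221, 0.975, 0.003], [0.975, 0.221, -0.009], [-0.009, 0.001, -1.0]]
wrist_force: [-3.1, -0.7, 5.3]
gripper_width: 0.011
```

```bash
python3 -m creep '0 0 -0.02 0;0 0 0 0'; python3 -m creep '0 0 0 0;0 0 0 0;0 0 0 0;0 0 0 0;0 0 0 0' 1 60; python3 - <<'E'
from h import *
s=vision.grab_frame("side")
cv2.imwrite("pics/side15.png",cv2.resize(s[130:290,130:330,::-1],None,fx=4,fy=4,interpolation=cv2.INTER_CUBIC))
E
```

```text
clock: 28.5
position: [0.4416, 0.2064, 0.1573]
orientation: [[-0.22, 0.975, 0.003], [0.975, 0.22, -0.009], [-0.009, 0.001, -1.0]]
wrist_force: [-1.1, -0.6, 2.5]
gripper_width: 0.0106
clock: 29.0
position: [0.4415, 0.2065, 0.1568]
orientation: [[-0.221, 0.975, 0.002], [0.975, 0.221, -0.009], [-0.009, 0.0, -1.0]]
wrist_force: [0.4, 0.2, -0.7]
gripper_width: 0.0816
```

View pics/side15.png

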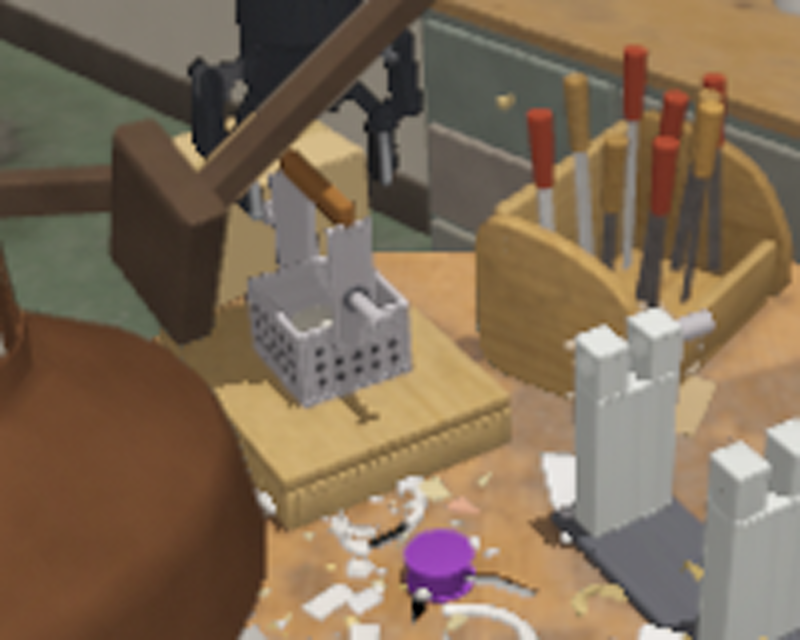

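Basket stands on the box. I'll retreat straight up, move towards the middle, and check.

```bash
python3 -m creep '0 0 -0.2 0;0 0 -0.4 0;0 0 -0.6 0;0 0 -0.8 0;0 0 -0.8 0;0 0 -0.8 0;0 0 -0.6 0;-0.3 0 -0.3 0;-0.5 0 0 0;-0.5 0 0 0'; python3 -m creep '-0.6 0 0 0;-0.6 0 0 0;-0.6 0 0 0;-0.6 0 0 0;-0.5 0 0 0;-0.3 0 0 0;-0.1 0 0 0;0 0 0 0;0 0 0 0'; python3 - <<'E'
from h import *
np.set_printoptions(precision=4,suppress=True)
s=vision.grab_frame("side");t=vision.grab_frame("top")
cv2.imwrite("pics/side16.png",s[:,:,::-1]); cv2.imwrite("pics/top16.png",cv2.resize(t[130:330,150:420,::-1],None,fx=2.9,fy=2.9,interpolation=cv2.INTER_CUBIC))
for n in("basket","basket_handle","solder_spool","punch_center"):
  r={}
  for c in P:
    L=nets.spot_point(c,n); print(n,c,[(round(d['score'],2),np.round(d['centre'],1)) for d in L[:4]]); r[c]=L[0]['centre'] if L else None
  if all(v is not None for v in r.values()): print(tri(r['side'],r['top']))
print((proj("top",(.441,.207,.042))-[150,130])*2.9)
E
```

```text
clock: 30.05
position: [0.4526, 0.1562, 0.3377]
orientation: [[-0.221, 0.975, 0.003], [0.975, 0.221, -0.009], [-0.009, 0.001, -1.0]]
wrist_force: [0.4, 0.0, -0.1]
gripper_width: 0.0853
clock: 30.95
position: [0.4813, 0.029, 0.3383]
orientation: [[-0.221, 0.975, 0.002], [0.975, 0.221, -0.008], [-0.009, 0.0, -1.0]]
wrist_force: [0.2, -0.1, 0.2]
gripper_width: 0.0855
basket side [(0.65, array([214.6, 220.1]))]
basket top [(0.9, array([221.6, 261. ]))]
(array([0.4476, 0.2097, 0.0375]), np.float64(0.0023058898959702305))
basket_handle side [(0.65, array([208.5, 178.3]))]
basket_handle top [(0.95, array([214.2, 257.8])), (0.6, array([383. , 210.3])), (0.51, array([221.3, 265.1]))]
(array([0.443 , 0.2177, 0.1651]), np.float64(0.0030477931750429446))
solder_spool side [(0.84, array([345.1, 317. ])), (0.64, array([335.6, 242.4])), (0.6, array([236.2, 273.6])), (0.53, array([209.4, 218.1]))]
solder_spool top [(0.74, array([354.9, 200.8])), (0.65, array([218.7, 263.7])), (0.65, array([273.7, 166.7]))]
(array([ 0.6435, -0.1922,  0.002 ]), np.float64(0.01075992823204363))
punch_center side [(0.73, array([242.9, 306.1]))]
punch_center top [(0.72, array([325.7, 266.4]))]
(array([ 0.4385, -0.1014,  0.0183]), np.float64(0.004936411775289715))
[209.482  387.0683]
```

View pics/side16.png

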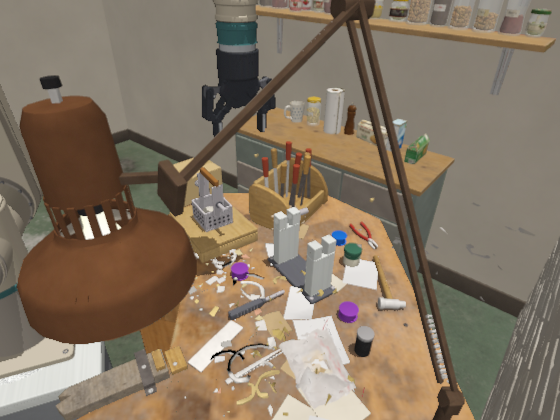

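View pics/top16.png

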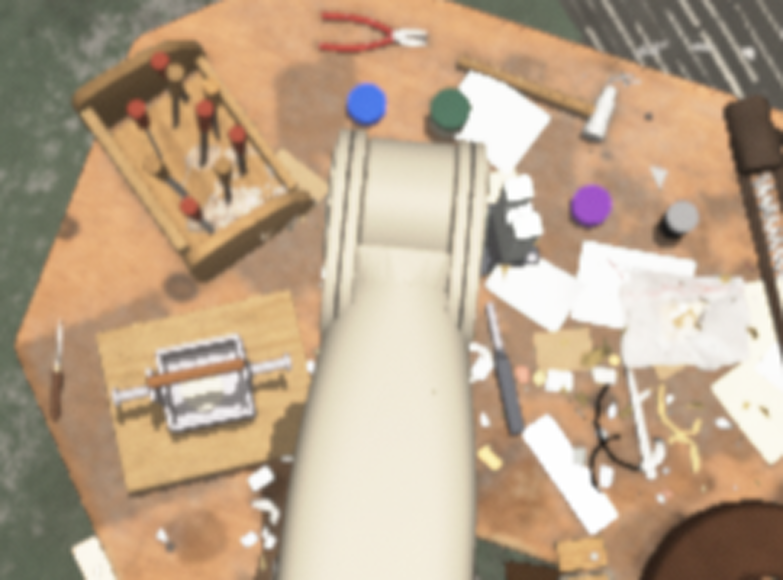

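```bash
python3 - <<'E'
from station import job,readout
print(readout.observe()['clock']); print(job.finish_job())
E
```

```text
31.45
the job is handed in; nothing more can be done
None
```

The job is done and handed in at 31.5 s, inside the 64 s limit. I pushed the pin through with the punch and laid the punch on the bench. Then I lifted the basket straight up and set it on the flat wooden box. The hand-in gives no verdict, so these are my own last checks:

- **Pin:** the push took about 5 N. The camera pictures put its travel at about 26 mm, past the 18 mm needed to clear the notch.
- **Punch:** it lies flat on the bench in front of the stand.
- **Basket:** it stands level on the box with the pale spool still in it. At release the gripper was within 1 mm of my estimate of the box's centre. The network's own estimate of the basket's position was about 7 mm away from that. The contact force while setting it down was about 5 N.
- **Bystanders:** the jar, can, scriber and look-alike spools look undisturbed, and the robot was touching nothing at the end.
- **Early force reading:** raising the arm over the lamp at the start, it stopped abruptly with joint 4 at its range limit. That joint read 2.1504 against the 2.15 limit, and the wrist force briefly read about 65 N. The force was back to about 1 N after I backed off 20 mm, so I took it as the sudden stop rather than a contact. If the 0.0004 over the limit is counted strictly, it could be held against the job.

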